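Pack the lathe changeover kit

ROBOT

A 6-joint arm with a two-finger parallel gripper is mounted at the origin on the work surface. World frame = base frame: x ahead of the robot, y to its left, z up, the work surface at z = 0. Lengths are in m, angles in rad, forces in N, time in s.
With the tool pointing down it reaches from about 0.425 to 0.925 m from the base axis. Payload 12.5 kg.
Tool frame: the origin (TCP) lies at the very end of the fingers, on their centre line; the grasp point (between the pads) lies 19 mm behind it; z points along the fingers, y is the line along which they close (so a half turn about z gives the same grasp; the last joint's range is limited). The gripper opens to 85 mm and grips with 20 to 120 N. Pads are 22 mm wide; open, the fingers measure 114 mm over their backs; the gripper's body (76 mm by 85 mm) begins 54 mm behind the grasp point. The pads swing forward as they close: fully open they stand 13 mm farther back than shut.
Start: joints at [1.052, 0.491, 1.559, -0, 1.092, -0.106], TCP at [0.251, 0.573, 0.231] pointing down, gripper open.
Joint ranges: [-3.1, 3.1], [-0.84, 2.19], [0.05, 2.79], [-1.13, 4.28], [0.06, 2.93], [-2.69, 2.69]. Speed limits (rad/s): [2.22, 2.22, 2.79, 3.14, 3.14, 3.14].

INTERFACE

Orientations are given as a unit quaternion [x, y, z, w].
In Python, from workcell import bot gives the robot as it stands.
- The arm moves only by the tool drive_tool, never from a script. Its argument "rows" is a list that holds one entry, the list of rows, each a list of 7 numbers: the shift along the tool's x, y, z in mm, then the turn, a rotation vector about the tool's x, y, z in degrees, then the finger opening in mm, from 0 to 85.4. In form: [[[x, y, z, ax, ay, az, gripper], ...]]. A call has exactly 10 rows; each row is the pose to reach, as a shift and turn from the pose commanded when the call began, along the tool's axes at that moment; what a row does not reach only later rows make up. A row lasts 1/12 s, in which the tool goes at most 41.7 mm and 7.16 degrees, less where a joint would pass 70% of its speed; a pose out of reach is approached as far as the arm can. A call with a gripper value outside its range is refused whole. The fingers move at their own pace and stop on an object; "newtons" is the grip in N (left out, the last holds). Time passes only in rows, so rows that repeat a pose let the fingers close, or fill a call up. It gives the time, the measured TCP pose, the force, the opening and the grip force at its end, in the units of the state.
- bot.observe(): the state, without advancing time (a new reading comes with each control period).
- bot.capture(name): name is "scene" or "top" or "wrist"; returns a dict with "image" (420x560x3 uint8, red, green, blue), "K" (3x3 intrinsics, pixels), "T" (4x4, takes a point from camera to world coordinates); the wrist camera has in their place "T_tool_cam" (4x4, takes a point from camera to tool coordinates, whose origin is the TCP and whose axes are the flange's). Camera axes: x right, y up, looking along -z (the intrinsics and any distortion apply to the point x, -y, -z); pixel columns grow to the right and rows downward; lengths in m; the calibration is good to about 2 mm. A picture is of the moment at which its call begins: read the wrist's pose just before it. There is no depth.
- bot.sign_off(): hands the job in; it is judged then, once.
The state is a dict: "time_s": time; "joint_positions": joint angles; "qd": joint speeds; "effort": joint torques, N m; "eef_pos": TCP position; "tool_rot": TCP orientation; "ft_force": force on the tool from outside, world axes, zero at the start; "ft_torque": the same for the moment, N m; "width": opening from 0.0 (shut) to 1.0 (fully open); "grasp_force": force on a finger pad.
Only numpy, scipy, OpenCV 4.12 (cv2) and the standard library are available. Lean on these libraries where they do the work, as an engineer would, in place of code of your own. Each camera call takes 0.05 s, during which the arm holds its last target. There are 200 camera calls.

TASK

Pack the lathe changeover kit: push the long thin square tool bit into the closed-end tube, then the short thin one behind it, until both are inside and the short one no longer sticks out of the mouth; stand the flanged bushing, flange down, in the tray's larger compartment and lay the T-slot nut, wide base down, in the smaller one. Leave the look-alikes (the thick square bar, the sleeve without a flange and the block without a step) and the caliper where they lie.

Things in the scene. Friction and masses are not known exactly. Their poses are not given: they have to be found in the camera images.
- tray: Fixed open grey steel tray, 92 (x) by 156 (y) mm, 16 mm high, floor and walls 4 mm thick, at any yaw. Origin: centre of its underside. A wall parts it in two: the larger compartment is 84 by 84 mm inside, centred at y = -32 mm in the tray's frame; the smaller is 84 (x) by 60 (y) mm inside, centred at y = +44 mm.
- tube: Fixed green square tube, clear roof, far end closed. Origin: at bench level under its open mouth; +x points level into it, z up. Inside 24 wide, 24 high (floor 4 mm above the bench), 112 mm deep; outside 32 wide, 31 high. Before the mouth (x -85 to 0) an open lead-in plate, top 4 mm up, between low lips (tops 7 mm up) 40 mm apart narrowing to 26. Bits laid there slide freely when pushed.
- long_bit: Long tool bit: loose thin square steel bar, 60 mm long (its x axis), 16 by 16 mm, about 0.12 kg, lying flat. Origin at its centre.
- short_bit: Short tool bit: loose thin square steel bar, 45 mm long (its x axis), 16 by 16 mm, about 0.09 kg, lying flat. Origin at its centre.
- flanged_bush: Flanged bushing: loose steel, standing on its flange, a disc 52 mm across and 10 mm thick, with a round boss 32 mm across above it; 45 mm high in all, dark bore on top, about 0.3 kg. Origin: centre of its underside, z up.
- t_nut: T-slot nut: loose steel, base 44 (x) by 40 (y) mm and 12 mm thick, with a rib 44 (x) by 14 (y) mm, 20 mm high, along the middle of its top, with a dark screw hole; 32 mm high in all, about 0.2 kg. Origin: centre of its underside, z up.
- thick_bar: Look-alike to leave alone: loose thick square steel bar, 60 mm long (x), 28 by 28 mm, too thick for the tube. Origin at its centre.
- plain_sleeve: Look-alike to leave alone: loose steel sleeve without a flange, 32 mm across, 45 mm high, standing. Origin: centre of its underside.
- plain_block: Look-alike to leave alone: loose steel block without a step or hole, 44 (x) by 34 (y) by 28 mm high. Origin: centre of its underside.
- caliper: Bystander to leave alone: loose sliding caliper lying flat at the far side of the bench, about 260 mm long (x), its jaws reach 50 mm to -y, 8 mm thick. Origin: middle of the beam, at bench level.
Mind the look-alikes: they are no part of the job. What is shaped like the short_bit but orange is not meant.

How it is judged:
At the end, for the whole second after the job is handed in: Both bits in the tube: the long one over 66 mm deep (centre), the short one behind it, out of the mouth by under 8 mm. Bushing flat on the larger compartment's floor, T-nut on the smaller one's, tilted under 0.15 rad. All at rest; look-alikes and caliper moved under 30 mm (x of long_bit in the frame of tube between 0.066 and 0.09 m and y of long_bit in the frame of tube between -0.012 and 0.012 m and z of long_bit in the frame of tube between 0 and 0.022 m and x of short_bit in the frame of tube between 0.0145 and 0.041 m and y of short_bit in the frame of tube between -0.012 and 0.012 m and z of short_bit in the frame of tube between 0 and 0.022 m and x of flanged_bush in the frame of tray between -0.02 and 0.02 m and y of flanged_bush in the frame of tray between -0.052 and -0.012 m and z of flanged_bush in the frame of tray between 0 and 0.008 m and x of t_nut in the frame of tray between -0.03 and 0.03 m and y of t_nut in the frame of tray between 0.024 and 0.064 m and z of t_nut in the frame of tray between 0 and 0.008 m and angle between each of flanged_bush, t_nut's own z axis and vertical below 0.15 rad and linear speed of each of long_bit, short_bit, flanged_bush, t_nut below 0.02 m/s and distance of each of thick_bar, plain_sleeve, plain_block, caliper from where it was at the start of the episode below 0.03 m); the robot touches nothing.
It fails at once if the thick bar is moved by more than 30 mm (distance of thick_bar from where it was at the start of the episode above 0.03 m).
It fails at once if the plain sleeve is moved by more than 30 mm (distance of plain_sleeve from where it was at the start of the episode above 0.03 m).
It fails at once if the plain block is moved by more than 30 mm (distance of plain_block from where it was at the start of the episode above 0.03 m).
It fails at once if the caliper is moved by more than 30 mm (distance of caliper from where it was at the start of the episode above 0.03 m).
It also fails if it takes over 120 s, if anything falls off the work surface, if the arm or the gripper's body presses on something with over 40 N, if the wrist force passes 120 N, or if a joint passes its speed limit or range.

## Working session

There is one attempt and no reset: what is moved stays moved. The work goes in short steps, Python scripts to look and compute and a tool call to move; the robot and the scene stay as the last step left them, time stands still between calls to the robot, and variables do not carry over. Pictures are saved under pics/ and viewed, at most 17 in all, crops included, and the job is handed in when it is done.

Besides the shell and the picture viewer there is one more tool, called after "Call:" by a JSON object that holds its "fn" and its "kwargs", one argument or row to a line. drive_tool: Moves the arm, as the interface text tells. Its arguments: {"type":"object","properties":{"rows":{"type":"array"},"newtons":{"type":"number"}},"required":["rows"]}

```bash
mkdir -p pics; ls; cat > h.py <<'E'
import numpy as np, cv2
from scipy.spatial.transform import Rotation as R
from workcell import bot
def cap(n):
    o=bot.observe(); c=bot.capture(n)
    if 'T' not in c:
        T=np.eye(4); T[:3,:3]=R.from_quat(o['tool_rot']).as_matrix(); T[:3,3]=o['eef_pos']
        c['T']=T@c['T_tool_cam']
    return c
def save(c,f,crop=None,s=1):
    im=c['image'][:,:,::-1]
    if crop: x0,y0,x1,y1=crop; im=im[y0:y1,x0:x1]
    cv2.imwrite('pics/'+f,cv2.resize(im,None,fx=s,fy=s,interpolation=cv2.INTER_CUBIC))
def ray(c,px,z):
    px=np.atleast_2d(np.array(px,float)); K=c['K']
    d=np.c_[(px[:,0]-K[0,2])/K[0,0],-(px[:,1]-K[1,2])/K[1,1],-np.ones(len(px))]@c['T'][:3,:3].T
    o=c['T'][:3,3]; return o+d*((z-o[2])/d[:,2])[:,None]
def proj(c,P):
    P=np.atleast_2d(P); q=(P-c['T'][:3,3])@c['T'][:3,:3]
    return np.c_[c['K'][0,0]*q[:,0]/-q[:,2]+c['K'][0,2],c['K'][1,1]*-q[:,1]/-q[:,2]+c['K'][1,2]]
E
python3 - <<'E'
from h import *
for n in ['scene','top','wrist']:
    c=cap(n); print(n,c.keys(),c['K'].round(1).tolist(),c['T'].round(3).tolist()); save(c,n+'0.png',s=1.4)
    if n=='wrist': print(c['T_tool_cam'].round(3))
print(bot.observe())
E
```

```text
pics
scene dict_keys(['image', 'K', 'T']) [[478.2, 0.0, 276.2], [0.0, 478.2, 211.4], [0.0, 0.0, 1.0]] [[-0.588, -0.428, 0.687, 1.125], [0.809, -0.298, 0.506, 0.428], [-0.012, 0.853, 0.522, 0.48], [0.0, 0.0, 0.0, 1.0]]
top dict_keys(['image', 'K', 'T']) [[477.0, 0.0, 280.3], [0.0, 477.0, 204.0], [0.0, 0.0, 1.0]] [[-0.013, 0.997, -0.076, 0.456], [-1.0, -0.014, -0.003, 0.005], [-0.004, 0.076, 0.997, 0.931], [0.0, 0.0, 0.0, 1.0]]
wrist dict_keys(['image', 'K', 'T_tool_cam', 'T']) [[353.6, 0.0, 278.9], [0.0, 353.6, 210.3], [0.0, 0.0, 1.0]] [[0.401, -0.876, -0.27, 0.182], [0.916, 0.383, 0.118, 0.603], [0.0, -0.294, 0.956, 0.373], [0.0, 0.0, 0.0, 1.0]]
[[ 0.     0.956  0.294  0.075]
 [ 1.     0.    -0.001  0.   ]
 [-0.001  0.294 -0.956 -0.142]
 [ 0.     0.     0.     1.   ]]
{'time_s': 0.15, 'joint_positions': array([ 1.05245006e+00,  4.91409846e-01,  1.55933260e+00, -8.61040485e-06,
        1.09174266e+00, -1.05623430e-01]), 'qd': array([ 0.00049025, -0.00369974, -0.00277906, -0.00028697,  0.00048094,
        0.00181699]), 'effort': array([ 2.09023034e-03, -6.18705583e+01, -2.61694801e+01, -1.87640342e-05,
        3.21533080e-03,  6.09503581e-05]), 'eef_pos': array([0.25059261, 0.57236047, 0.23086101]), 'tool_rot': array([ 2.04897917e-01,  9.78783247e-01, -4.25855138e-04, -1.33332267e-04]), 'ft_force': array([-0.09792661, -0.76020329, -0.57294062]), 'ft_torque': array([ 0.02605812, -0.0512067 ,  0.04873645]), 'grasp_force': 0.0, 'width': 0.9990844837525479}
```

View pics/top0.png

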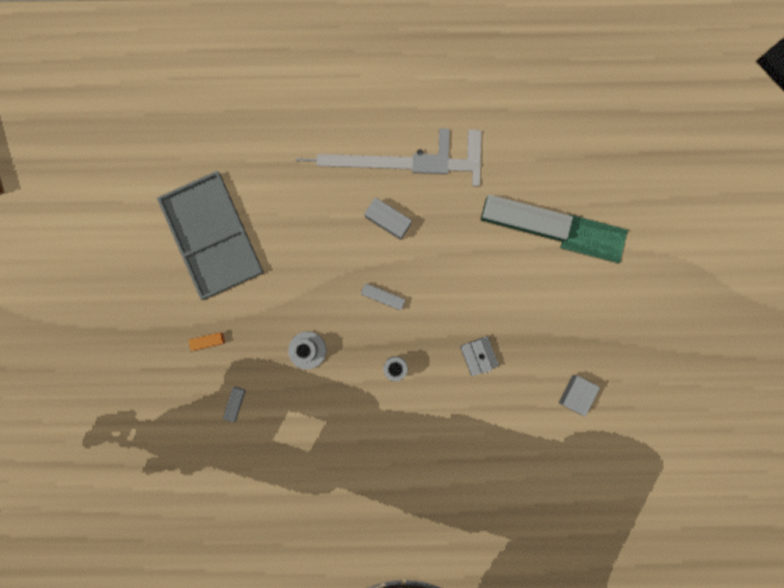

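View pics/scene0.png

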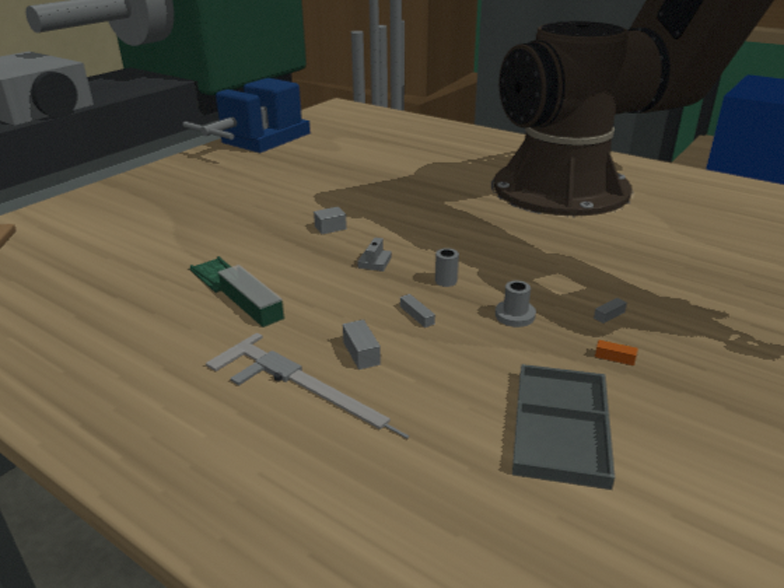

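Top picture (1.4x pixels): tray corners about (160,198),(220,173),(265,270),(204,298). The tube's mouth is about (570,230), opening toward the right, with the lead-in to (625,245). Candidates:
- **Thin bits:** long bit (384,296) and short bit (235,405, in shadow). Not these: orange look-alike (207,341), thick bar (388,218).
- **Bushing:** flanged (306,350). Not this: sleeve (396,369).
- **T-nut:** (480,355), with step and hole. Not this: plain block (580,395).

```bash
cat > m.py <<'E'
from h import *
c=cap('top'); im=c['image']; hsv=cv2.cvtColor(im,cv2.COLOR_RGB2HSV)
grey=((hsv[:,:,1]<75)&(hsv[:,:,2]>40)).astype(np.uint8)
n,l,st,ce=cv2.connectedComponentsWithStats(grey)
for nm,(u,v),z in [('long',(384,296),.016),('short',(235,405),.016),('thick',(388,218),.028),('bush',(306,350),.01),('sleeve',(396,369),.045),('nut',(480,355),.012),('block',(580,395),.028),('tray',(215,232),.016),('roof',(530,216),.031)]:
    p=np.array([u,v])/1.4
    ys,xs=np.nonzero(l>0); i=np.argmin((xs-p[0])**2+(ys-p[1])**2); k=l[ys[i],xs[i]]
    cn=max(cv2.findContours((l==k).astype(np.uint8),0,1)[0],key=cv2.contourArea)
    W=ray(c,cn[:,0,:],z)[:,:2]
    r=cv2.minAreaRect((W*1000).astype(np.float32)); b=cv2.boxPoints(r)
    print(nm,st[k,4],np.round(r[0],1),np.round(r[1],1),round(r[2],1),b.round(0).tolist() if nm in('tray','roof') else '')
g=((hsv[:,:,0]>50)&(hsv[:,:,0]<95)&(hsv[:,:,1]>110)).astype(np.uint8)
cn=max(cv2.findContours(g,0,1)[0],key=cv2.contourArea)
W=ray(c,cn[:,0,:],.004)[:,:2]*1000; r=cv2.minAreaRect(W.astype(np.float32)); print('green',r,cv2.boxPoints(r).round().tolist())
save(c,'crop_top.png',(130,110,470,320),2.3)
E
python3 m.py
```

```text
long 314 [511.3  22.3] [62.5 19.2] 67.8 
short 265 [367.6 225.8] [19.9 47.4] 71.5 
thick 552 [618.   13.9] [63.3 32.8] 56.5 
bush 571 [439.1 127.9] [52.  53.6] 89.7 
sleeve 221 [414.3   6.1] [33.2 33. ] 89.2 
nut 538 [ 427.7 -109.6] [48.  42.7] 18.8 
block 560 [ 375.3 -240. ] [41.5 47.3] 61.6 
tray 4010 [600.6 260.8] [159.8  95.7] 23.7 [[508.0, 272.0], [547.0, 185.0], [693.0, 249.0], [655.0, 337.0]]
roof 1389 [ 600.2 -211.1] [198.1  50.5] 74.8 [[550.0, -300.0], [599.0, -313.0], [651.0, -122.0], [602.0, -109.0]]
green ((615.0505981445312, -250.14010620117188), (6.8966779708862305, 8.442697525024414), 43.93844985961914) [[610.0, -249.0], [615.0, -256.0], [620.0, -251.0], [615.0, -245.0]]
```

View pics/crop_top.png

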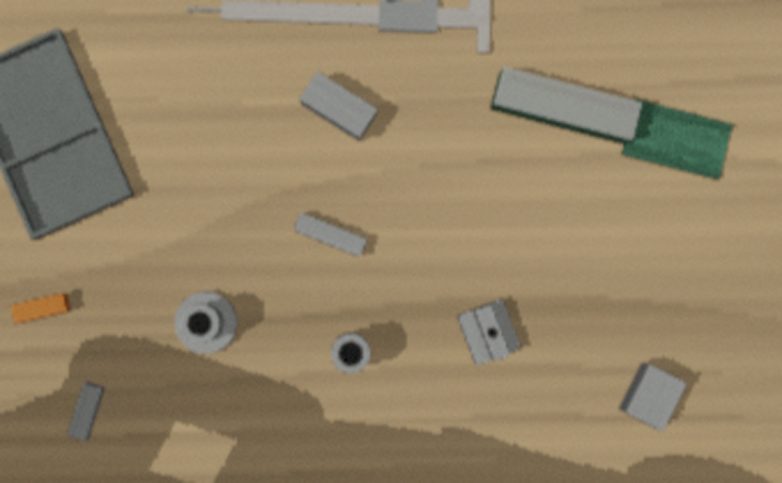

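The crop (offset (130,110), scale 2.3) confirms the choices: long thin bit (330,233), short grey bit (86,411), flanged bushing (205,323) and stepped nut with hole (490,332). Next: tube pose and the first move.

```bash
cat >> h.py <<'E'
def to(x,y,z,a):
    """target TCP mm, tool-y direction angle a deg (mod 180) -> tool shift mm, turn deg"""
    o=bot.observe(); M=R.from_quat(o['tool_rot']).as_matrix()
    d=M.T@(np.array([x,y,z])-1000*np.array(o['eef_pos']))
    best=None
    for k in (-360,-180,0,180,360):
        ra=np.radians(a+k); Y=np.array([np.cos(ra),np.sin(ra),0]); Z=np.array([0,0,-1.]); X=np.cross(Y,Z)
        rv=np.degrees(R.from_matrix(M.T@np.c_[X,Y,Z]).as_rotvec())
        j6=np.degrees(np.arctan2(y,x)-0)-(a+k)
        if best is None or np.linalg.norm(rv)<np.linalg.norm(best): best=rv
    print('shift',d.round(1),'turn',best.round(1),'j6',np.degrees(o['joint_positions'][5]).round(0),'t',o['time_s'])
E
cat > tube.py <<'E'
from h import *
c=cap('top'); f=lambda p:np.array(p)/2.3+[130,110]
far=ray(c,[f((503,68)),f((492,108))],.031)*1000; mouth=ray(c,[f((641,103)),f((633,140))],.031)*1000
lead=ray(c,[f((733,124)),f((720,178))],.007)*1000
print(far.round(1).tolist(),mouth.round(1).tolist(),lead.round(1).tolist())
m=mouth.mean(0)[:2]; e=far.mean(0)[:2]; s=lead.mean(0)[:2]
for a,b in((m,e),(s,e),(s,m)): d=b-a; print(np.hypot(*d),np.degrees(np.arctan2(d[1],d[0])))
to(511.3,22.3,120,157.8)
E
python3 tube.py
```

```text
[[646.2, -124.5, 31.0], [612.8, -114.6, 31.0]] [[615.3, -238.0, 31.0], [584.5, -230.4, 31.0]] [[600.4, -321.9, 7.0], [554.5, -309.1, 7.0]]
118.4254777671655 75.50156527248973
202.76214563655645 75.11939133746564
84.34300138049156 74.58277945322449
shift [-459.5 -399.3  111.2] turn [-0.   0.  88.5] j6 -6.0 t 0.25
```

Call:
{"fn": "drive_tool", "kwargs": {
  "rows": [
    [[-35,-30,0,0,0,5,85],[-70,-60,10,0,0,12,85],[-105,-90,20,0,0,19,85],[-140,-120,30,0,0,26,85],[-175,-150,40,0,0,33,85],[-205,-180,50,0,0,40,85],[-235,-205,60,0,0,47,85],[-260,-225,60,0,0,54,85],[-280,-240,60,0,0,60,85],[-290,-250,60,0,0,65,85]]
  ],
  "newtons": 40
}}

```text
time_s: 1.08
eef_pos: [0.4177, 0.2237, 0.1709]
tool_rot: [0.702, 0.713, -0.0, 0.0]
ft_force: [-0.6, 0.4, 0.1]
width: 0.997
grasp_force: 0.0
```

```bash
python3 -c "
from h import *
to(511.3,22.3,120,157.8);print(bot.observe()['eef_pos'])"
```

```text
shift [-202.8   90.4   51. ] turn [-0.   0.  23.1] j6 19.0 t 1.0833
[0.4177383  0.22366443 0.17092469]
```

Call:
{"fn": "drive_tool", "kwargs": {
  "rows": [
    [[-35,15,10,0,0,5,85],[-70,30,20,0,0,10,85],[-105,46,30,0,0,15,85],[-140,62,40,0,0,20,85],[-170,76,45,0,0,23,85],[-190,85,51,0,0,23,85],[-203,90,51,0,0,23,85],[-203,90,51,0,0,23,85],[-203,90,51,0,0,23,85],[-203,90,51,0,0,23,85]]
  ]
}}

```text
time_s: 1.92
eef_pos: [0.5104, 0.0273, 0.1206]
tool_rot: [0.827, 0.562, 0.0, -0.0]
ft_force: [0.2, 0.5, 0.1]
width: 0.999
grasp_force: 0.0
```

```bash
cat >> h.py <<'E'
def blob(c,P,z,smax=75,vmin=40):
    """grey blob nearest world point P(mm) at height z: minAreaRect on plane z, mm"""
    hsv=cv2.cvtColor(c['image'],cv2.COLOR_RGB2HSV)
    g=((hsv[:,:,1]<smax)&(hsv[:,:,2]>vmin)).astype(np.uint8)
    g=cv2.morphologyEx(g,cv2.MORPH_OPEN,np.ones((3,3),np.uint8))
    p=proj(c,[P[0]/1e3,P[1]/1e3,z])[0]
    n,l,st,ce=cv2.connectedComponentsWithStats(g)
    ys,xs=np.nonzero(l>0); i=np.argmin((xs-p[0])**2+(ys-p[1])**2); k=l[ys[i],xs[i]]
    cn=max(cv2.findContours((l==k).astype(np.uint8),0,1)[0],key=cv2.contourArea)
    W=ray(c,cn[:,0,:],z)[:,:2]*1000
    r=cv2.minAreaRect(W.astype(np.float32)); print('px',p.round(),st[k],'rect',np.round(r[0],1),np.round(r[1],1),round(r[2],1)); return r
E
python3 -c "
from h import *
c=cap('wrist');save(c,'w1.png');blob(c,(511,22),.016)
to(511.3,22.3,120,157.8)"
```

```text
px [282. 216.] [ 272  170   25   83 1896] rect [512.7  24.5] [62.9 17. ] 67.2
shift [-4.5  2.7  0.7] turn [ 0.  -0.   0.6] j6 17.0 t 1.9667
```

View pics/w1.png

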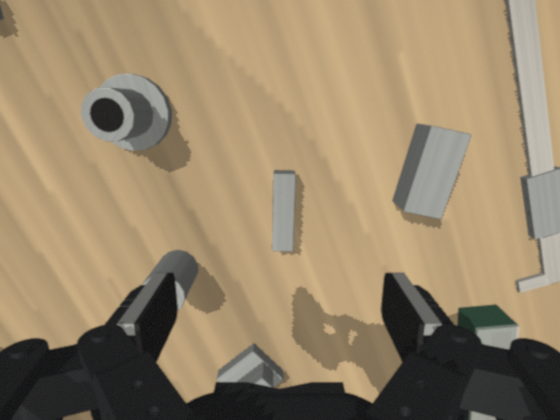

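The wrist view shows the long bit at about (284,211), standing clear. The sleeve (175,275) and the thick bar (432,175) are well outside the fingers. I'm descending with a narrow opening.

```bash
python3 -c "
from h import *
to(512,23,5,157.3)"
```

```text
shift [ -3.6   3.1 115.7] turn [ 0.  -0.   1.1] j6 17.0 t 1.9667
```

Call:
{"fn": "drive_tool", "kwargs": {
  "rows": [
    [[0,0,0,0,0,1,45],[0,1,25,0,0,1,45],[0,1,50,0,0,1,45],[0,1,75,0,0,1,45],[0,1,95,0,0,1,45],[0,1,105,0,0,1,45],[0,1,110,0,0,1,45],[0,1,110,0,0,1,45],[0,1,110,0,0,1,45],[0,1,110,0,0,1,45]]
  ]
}}

```text
time_s: 2.8
eef_pos: [0.5123, 0.0261, 0.0113]
tool_rot: [0.832, 0.554, 0.001, 0.0]
ft_force: [-0.3, -0.4, 0.5]
width: 0.526
grasp_force: 0.0
```

```bash
python3 -c "
from h import *
to(512,23,5,157.3);print(bot.observe()['width'])"
```

```text
shift [-3.   0.9  6.3] turn [ 0.1 -0.   0. ] j6 18.0 t 2.8
0.526320688272122
```

Call:
{"fn": "drive_tool", "kwargs": {
  "rows": [
    [[-3,1,3,0,0,0,45],[-3,1,6,0,0,0,45],[-3,1,6,0,0,0,45],[-3,1,6,0,0,0,10],[-3,1,6,0,0,0,10],[-3,1,6,0,0,0,10],[-3,1,6,0,0,0,10],[-3,1,6,0,0,0,10],[-3,1,6,0,0,0,10],[-3,1,6,0,0,0,10]]
  ],
  "newtons": 40
}}

```text
time_s: 3.63
eef_pos: [0.5116, 0.0228, 0.0045]
tool_rot: [0.832, 0.554, 0.0, 0.0]
ft_force: [-1.7, -0.1, 4.8]
width: 0.174
grasp_force: 39.7
```

Call:
{"fn": "drive_tool", "kwargs": {
  "rows": [
    [[0,0,0,0,0,0,10],[0,0,0,0,0,0,10],[0,0,-10,0,0,0,10],[0,0,-30,0,0,0,10],[0,0,-50,0,0,0,10],[0,0,-70,0,0,0,10],[0,0,-90,0,0,0,10],[0,0,-90,0,0,0,10],[0,0,-90,0,0,0,10],[0,0,-90,0,0,0,10]]
  ]
}}

```text
time_s: 4.47
eef_pos: [0.5112, 0.0229, 0.0939]
tool_rot: [0.832, 0.554, -0.0, -0.0]
ft_force: [-0.3, 0.3, -1.1]
width: 0.174
grasp_force: 39.3
```

```bash
python3 -c "
from h import *
c=cap('wrist');save(c,'w2.png')
m=np.array([599.9,-234.2]);a=np.radians(75.1);u=np.array([np.cos(a),np.sin(a)])
p=m-22*u;print(p);to(p[0],p[1],70,165.1)"
```

```text
[ 594.24307855 -255.46027375]
shift [-224.8  184.    23.4] turn [-0.1  0.  -7.8] j6 18.0 t 4.5167
```

View pics/w2.png

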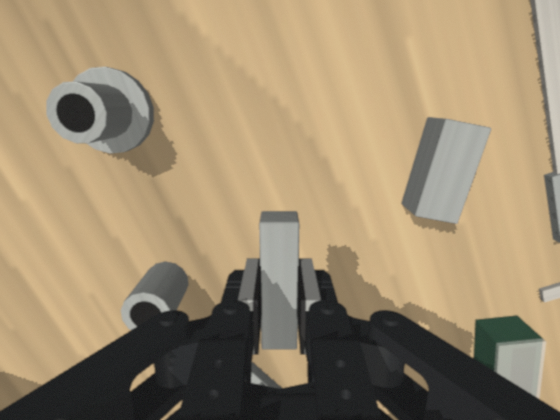

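The bit is held straight: column 279, rows 212 to 350. Next I carry it behind the mouth and look at the tube from there.

Call:
{"fn": "drive_tool", "kwargs": {
  "rows": [
    [[-25,18,0,0,0,-1,10],[-52,38,0,0,0,-2,10],[-80,58,0,0,0,-3,10],[-108,78,0,0,0,-4,10],[-136,98,0,0,0,-5,10],[-164,118,0,0,0,-6,10],[-192,138,0,0,0,-7,10],[-218,158,0,0,0,-8,10],[-240,174,0,0,0,-8,10],[-252,180,0,0,0,-8,10]]
  ]
}}

```text
time_s: 5.35
eef_pos: [0.5807, -0.282, 0.0927]
tool_rot: [0.792, 0.61, -0.0, -0.0]
ft_force: [-0.6, 0.1, -2.2]
width: 0.173
grasp_force: 39.3
```

Call:
{"fn": "drive_tool", "kwargs": {
  "rows": [
    [[0,0,0,0,0,0,10],[0,0,0,0,0,0,10],[0,0,0,0,0,0,10],[0,0,0,0,0,0,10],[0,0,0,0,0,0,10],[0,0,0,0,0,0,10],[0,0,0,0,0,0,10],[0,0,0,0,0,0,10],[0,0,0,0,0,0,10],[0,0,0,0,0,0,10]]
  ]
}}

```text
time_s: 6.18
eef_pos: [0.5806, -0.279, 0.0943]
tool_rot: [0.791, 0.611, 0.0, 0.0]
ft_force: [1.1, 0.0, -0.9]
width: 0.175
grasp_force: 39.3
```

```bash
python3 -c "
from h import *
c=cap('wrist');save(c,'w3.png',s=1.4);print(bot.observe()['eef_pos'])
m=np.array([599.9,-234.2]);a=np.radians(75.1);u=np.array([np.cos(a),np.sin(a)])
p=m-22*u;print(p);to(p[0],p[1],50,165.1)"
```

```text
[ 0.58058906 -0.27903914  0.09430015]
[ 594.24307855 -255.46027375]
shift [26.3  7.2 44.3] turn [ 0.  -0.   0.2] j6 -17.0 t 6.2333
```

View pics/w3.png

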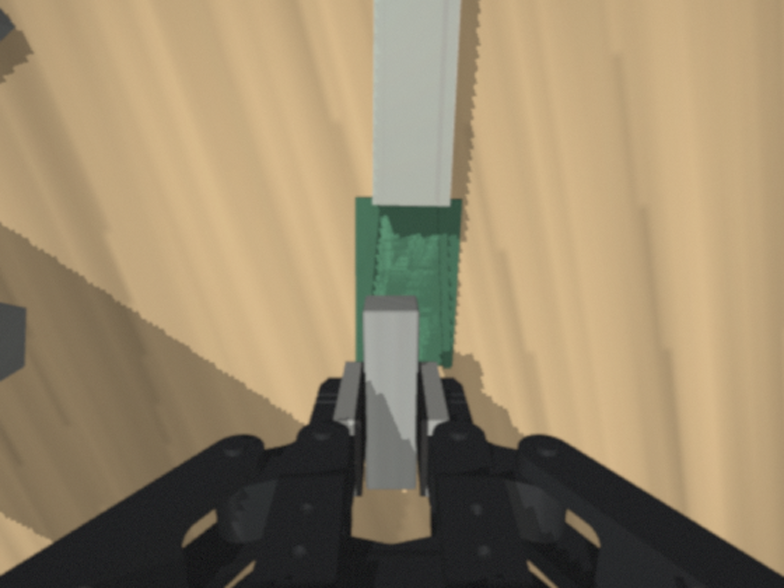

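```bash
cat > t2.py <<'E'
from h import *
c=cap('wrist')
r=ray(c,np.array([(373,204),(449,206),(374,0),(462,0)])/1.4,.031)[:,:2]*1000
l=ray(c,np.array([(356,198),(462,199),(357,365),(451,366)])/1.4,.007)[:,:2]*1000
b=ray(c,np.array([(364,310),(417,310),(366,489),(414,489)])/1.4,bot.observe()['eef_pos'][2]+.011)[:,:2]*1000
for q in(r,l,b):
    print(q.round(1).tolist(),'w',np.hypot(*(q[0]-q[1])).round(1),np.hypot(*(q[2]-q[3])).round(1))
    d=(q[2]+q[3]-q[0]-q[1])/2; print(np.hypot(*d).round(1),(np.degrees(np.arctan2(d[1],d[0]))%180).round(1),'mids',(q[0]+q[1])/2,(q[2]+q[3])/2)
E
python3 t2.py
```

```text
[[586.7, -227.5], [616.8, -236.2], [606.6, -155.9], [637.9, -164.0]] w 31.3 32.4
74.7 74.1 mids [ 601.72113756 -231.82136617] [ 622.20831791 -159.94451541]
[[578.3, -225.4], [625.2, -238.1], [556.0, -306.1], [602.1, -318.7]] w 48.6 47.8
83.8 74.3 mids [ 601.77126148 -231.7457901 ] [ 579.03691099 -312.37055194]
[[581.2, -247.5], [595.6, -251.2], [565.8, -305.2], [580.5, -309.0]] w 14.9 15.2
59.7 75.2 mids [ 588.40598484 -249.35039063] [ 573.15593909 -307.11113216]
```

Tube pose: mouth at (601.5,-232.5), axis 74.5°. I'll descend just behind the mouth, then slide in.

```bash
cat >> h.py <<'E'
MT=np.array([601.5,-232.5]); UT=np.array([np.cos(np.radians(74.5)),np.sin(np.radians(74.5))])
def tub(x,z): p=MT+x*UT; to(p[0],p[1],z,164.5)
E
python3 -c "
from h import *
tub(-46,11); tub(-22,11)"
```

```text
shift [ 4.3  7.8 83.3] turn [ 0.  -0.   0.8] j6 -17.0 t 6.2833
shift [28.3  8.1 83.3] turn [ 0.  -0.   0.8] j6 -17.0 t 6.2833
```

Call:
{"fn": "drive_tool", "kwargs": {
  "rows": [
    [[1,4,10,0,0,1,10],[2,8,25,0,0,1,10],[2,8,45,0,0,1,10],[2,8,62,0,0,1,10],[2,8,74,0,0,1,10],[2,8,80,0,0,1,10],[2,8,83,0,0,1,10],[2,8,83,0,0,1,10],[2,8,83,0,0,1,10],[2,8,83,0,0,1,10]]
  ]
}}

```text
time_s: 7.12
eef_pos: [0.5892, -0.2794, 0.0121]
tool_rot: [0.797, 0.604, 0.0, 0.001]
ft_force: [0.8, -0.2, -2.0]
width: 0.176
grasp_force: 39.3
```

```bash
python3 -c "
from h import *
c=cap('wrist');save(c,'w4.png',s=1.4)
tub(-22,10);print(bot.observe()['ft_force'])"
```

```text
shift [26.5 -0.8  2.1] turn [ 0.1  0.  -0.2] j6 -16.0 t 7.1667
[-0.45968135 -0.58353495 -1.72174594]
```

View pics/w4.png

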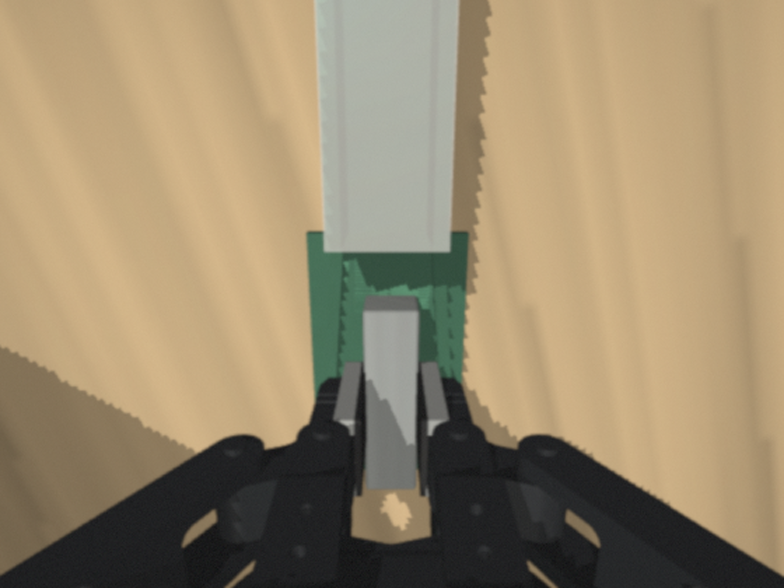

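The bit is centred on the mouth within about 1 mm: bit column 391 against mouth centre 387. I slide it in and release.

Call:
{"fn": "drive_tool", "kwargs": {
  "rows": [
    [[5,-1,0,0,0,0,10],[11,-1,0,0,0,0,10],[17,-1,1,0,0,0,10],[22,-1,1,0,0,0,10],[26,-1,2,0,0,0,10],[26,-1,2,0,0,0,10],[26,-1,2,0,0,0,30],[26,-1,2,0,0,0,35],[26,-1,2,0,0,0,35],[26,-1,2,0,0,0,35]]
  ]
}}

```text
time_s: 8.0
eef_pos: [0.5949, -0.2541, 0.0094]
tool_rot: [0.797, 0.604, 0.0, 0.0]
ft_force: [-0.1, -0.5, 0.0]
width: 0.413
grasp_force: 0.0
```

Call:
{"fn": "drive_tool", "kwargs": {
  "rows": [
    [[0,0,-10,0,0,0,35],[0,0,-25,0,0,0,35],[-20,0,-35,0,0,0,20],[-40,0,-35,0,0,0,0],[-57,0,-35,0,0,0,0],[-57,0,-35,0,0,0,0],[-57,0,-25,0,0,0,0],[-57,0,-10,0,0,0,0],[-57,0,0,0,0,0,0],[-57,0,0,0,0,0,0]]
  ]
}}

```text
time_s: 8.83
eef_pos: [0.5785, -0.3073, 0.0064]
tool_rot: [0.797, 0.604, -0.001, -0.002]
ft_force: [-0.4, 0.6, 0.2]
width: -0.001
grasp_force: 0.0
```

```bash
python3 -c "
from h import *
c=cap('wrist');save(c,'w5.png')
tub(-14,11)"
```

```text
shift [64.5  1.5 -3.3] turn [-0.2 -0.1 -0.1] j6 -18.0 t 8.8833
```

View pics/w5.png

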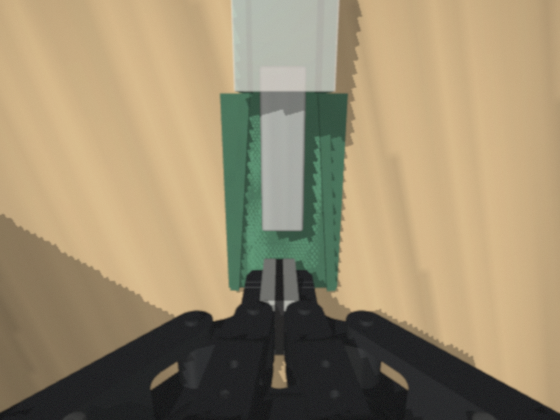

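The long bit lies in the lead-in with its front about 8 mm in (rows 68–230), and the fingers are behind it at row 260. I push.

Call:
{"fn": "drive_tool", "kwargs": {
  "rows": [
    [[5,1,-2,0,0,0,0],[12,1,-2,0,0,0,0],[19,1,-2,0,0,0,0],[26,1,-2,0,0,0,0],[34,1,-2,0,0,0,0],[42,1,-2,0,0,0,0],[50,1,-2,0,0,0,0],[58,1,-2,0,0,0,0],[64,1,-2,0,0,0,0],[66,1,-2,0,0,0,0]]
  ]
}}

```text
time_s: 9.72
eef_pos: [0.5986, -0.2443, 0.0113]
tool_rot: [0.797, 0.605, 0.0, -0.0]
ft_force: [0.1, -2.8, 0.9]
width: 0.002
grasp_force: 0.9
```

Call:
{"fn": "drive_tool", "kwargs": {
  "rows": [
    [[0,0,0,0,0,0,0],[0,0,0,0,0,0,0],[-10,0,0,0,0,0,0],[-10,0,-20,0,0,0,0],[-10,0,-40,0,0,0,0],[-10,0,-70,0,0,0,0],[-10,0,-100,0,0,0,0],[-10,0,-100,0,0,0,0],[-10,0,-100,0,0,0,0],[-10,0,-100,0,0,0,0]]
  ]
}}

```text
time_s: 10.55
eef_pos: [0.595, -0.2556, 0.1108]
tool_rot: [0.797, 0.604, -0.0, -0.0]
ft_force: [0.1, 0.1, -1.3]
width: -0.001
grasp_force: 0.0
```

```bash
python3 -c "
from h import *
c=cap('wrist');save(c,'w6.png')
to(367.6,225.8,110,71.5); to(560.3,243.1,19,0);to(427.7,-109.6,110,108.8)"
```

```text
shift [ 401.8 -348.9    0.9] turn [ -0.1  -0.1 -87.2] j6 -13.0 t 10.6
shift [ 470.5 -167.9   91.7] turn [ -0.1  -0.  -15.7] j6 -13.0 t 10.6
shift [  95.1 -200.3    0.5] turn [-0.1  0.  55.5] j6 -13.0 t 10.6
```

View pics/w6.png

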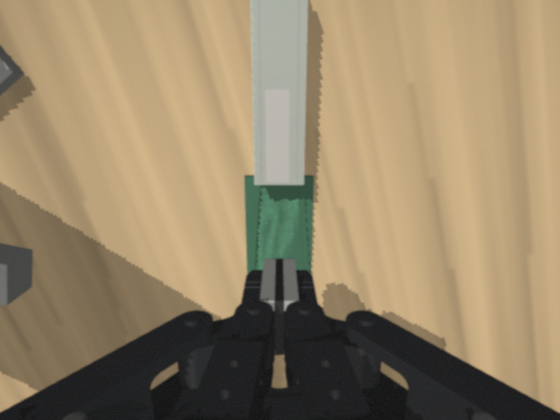

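The long bit is inside the tube (rows 90–180). Next is the T-nut.

Call:
{"fn": "drive_tool", "kwargs": {
  "rows": [
    [[10,-20,0,0,0,6,60],[20,-42,0,0,0,12,60],[30,-64,0,0,0,18,60],[40,-86,0,0,0,24,60],[51,-108,0,0,0,30,60],[62,-130,0,0,0,36,60],[73,-152,0,0,0,42,60],[83,-174,0,0,0,48,60],[90,-190,0,0,0,54,60],[95,-200,0,0,0,56,60]]
  ]
}}

```text
time_s: 11.43
eef_pos: [0.4265, -0.1084, 0.1103]
tool_rot: [0.988, 0.157, -0.001, -0.001]
ft_force: [0.8, -0.7, 1.0]
width: 0.703
grasp_force: 0.0
```

Call:
{"fn": "drive_tool", "kwargs": {
  "rows": [
    [[0,0,0,0,0,0,60],[0,0,0,0,0,0,60],[0,0,0,0,0,0,60],[0,0,0,0,0,0,60],[0,0,0,0,0,0,60],[0,0,0,0,0,0,60],[0,0,0,0,0,0,60],[0,0,0,0,0,0,60],[0,0,0,0,0,0,60],[0,0,0,0,0,0,60]]
  ]
}}

```text
time_s: 12.27
eef_pos: [0.4286, -0.1096, 0.1113]
tool_rot: [0.987, 0.159, 0.0, -0.0]
ft_force: [-0.4, 1.2, 0.1]
width: 0.707
grasp_force: 0.0
```

```bash
python3 -c "
from h import *
c=cap('wrist');save(c,'w7.png',s=1.4)
blob(c,(427,-109),.012)
to(427.7,-109.6,110,108.8)"
```

```text
px [278. 214.] [ 248  177   59   74 3739] rect [ 426.1 -108.9] [55.1 40.7] 19.7
shift [-0.9 -0.3  1.3] turn [-0.  -0.  -0.4] j6 49.0 t 12.3167
```

View pics/w7.png

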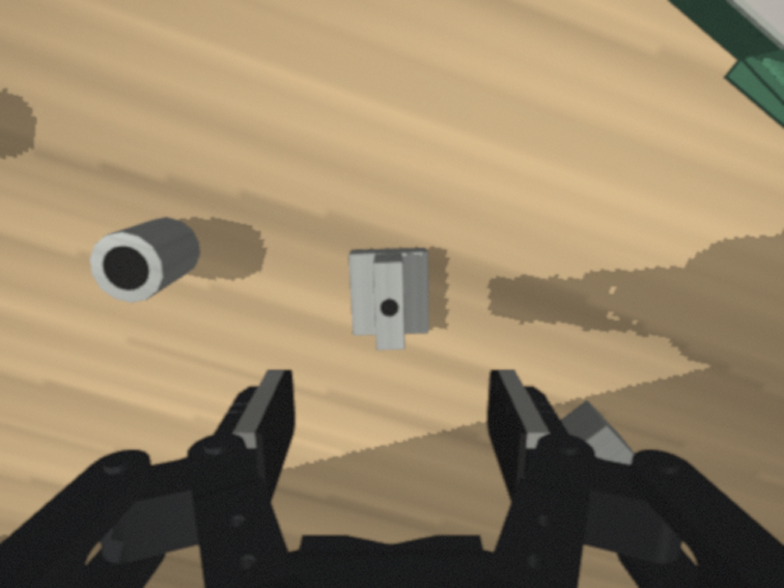

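The T-nut's rib is vertical at column 390, on the fingers' centre line, with its hole at (390,308). I check the hole position, then descend.

```bash
python3 -c "
from h import *
c=cap('wrist'); p=ray(c,[390/1.4,308/1.4],.032)[0]*1000; print(p); to(p[0],p[1],15,109)"
```

```text
[ 428.89325502 -108.68621158   32.        ]
shift [ 0.6 -0.8 96.3] turn [-0.  -0.  -0.6] j6 49.0 t 12.3667
```

Call:
{"fn": "drive_tool", "kwargs": {
  "rows": [
    [[0,-1,20,0,0,0,45],[0,-1,45,0,0,0,40],[0,-1,68,0,0,0,40],[0,-1,84,0,0,0,40],[0,-1,92,0,0,0,40],[0,-1,96,0,0,0,40],[0,-1,96,0,0,0,40],[0,-1,96,0,0,0,5],[0,-1,96,0,0,0,5],[0,-1,96,0,0,0,5]]
  ]
}}

```text
time_s: 13.2
eef_pos: [0.4287, -0.1088, 0.0162]
tool_rot: [0.987, 0.16, 0.001, 0.0]
ft_force: [-0.3, -0.6, 3.6]
width: 0.154
grasp_force: 39.1
```

Call:
{"fn": "drive_tool", "kwargs": {
  "rows": [
    [[0,0,0,0,0,0,5],[0,0,0,0,0,0,5],[0,0,0,0,0,0,5],[0,0,-5,0,0,0,5],[0,0,-20,0,0,0,5],[0,0,-45,0,0,0,5],[0,0,-70,0,0,0,5],[0,0,-95,0,0,0,5],[0,0,-95,0,0,0,5],[0,0,-95,0,0,0,5]]
  ],
  "newtons": 50
}}

```text
time_s: 14.03
eef_pos: [0.4287, -0.1088, 0.1117]
tool_rot: [0.987, 0.159, 0.001, 0.001]
ft_force: [-0.1, 0.6, -2.2]
width: 0.154
grasp_force: 49.4
```

```bash
python3 -c "
from h import *
to(560.3,243.1,110,113.7);to(560.3,243.1,110,23.7)"
```

```text
shift [ 235.7 -292.6    1.7] turn [ 0.1 -0.1 -5.3] j6 49.0 t 14.0333
shift [ 235.7 -292.6    1.7] turn [-0.  -0.2 84.7] j6 49.0 t 14.0333
```

Call:
{"fn": "drive_tool", "kwargs": {
  "rows": [
    [[15,-19,0,0,0,-1,5],[36,-45,0,0,0,-1,5],[60,-75,0,0,0,-2,5],[84,-105,0,0,0,-3,5],[108,-134,0,0,0,-4,5],[132,-164,0,0,0,-5,5],[156,-194,0,0,0,-5,5],[180,-224,0,0,0,-5,5],[204,-254,0,0,0,-5,5],[222,-276,0,0,0,-5,5]]
  ]
}}

```text
time_s: 14.87
eef_pos: [0.5521, 0.226, 0.109]
tool_rot: [0.979, 0.203, -0.001, -0.0]
ft_force: [0.1, -1.3, -1.7]
width: 0.145
grasp_force: 49.3
```

Call:
{"fn": "drive_tool", "kwargs": {
  "rows": [
    [[7,-9,0,0,0,0,5],[13,-16,0,0,0,0,5],[13,-16,0,0,0,0,5],[13,-16,0,0,0,0,5],[13,-16,0,0,0,0,5],[13,-16,0,0,0,0,5],[13,-16,0,0,0,0,5],[13,-16,0,0,0,0,5],[13,-16,0,0,0,0,5],[13,-16,0,0,0,0,5]]
  ]
}}

```text
time_s: 15.7
eef_pos: [0.5578, 0.2428, 0.1104]
tool_rot: [0.979, 0.202, 0.0, -0.0]
ft_force: [-0.3, 0.4, -2.3]
width: 0.149
grasp_force: 49.3
```

```bash
python3 -c "
from h import *
c=cap('wrist');save(c,'w8.png')
q=proj(c,np.array([[560.3,243.1,4],[629.9,273.7,4]])/1000); print(q)
to(560.3,243.1,22,113.7)"
```

```text
[[280.71125917 205.77429673]
 [280.10844185  96.95152029]]
shift [ 2.4  0.8 88.4] turn [-0.  -0.  -0.4] j6 84.0 t 15.75
```

View pics/w8.png

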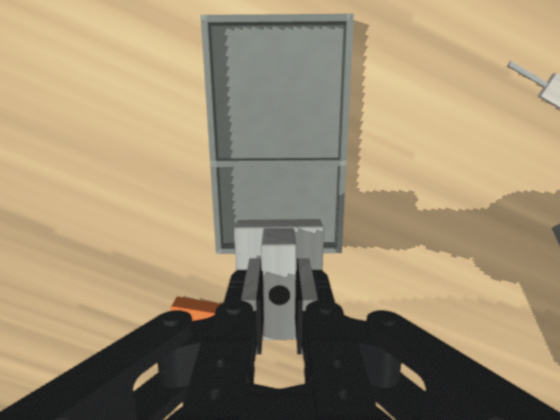

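The tray lines up: small compartment at rows 165–245, column 280, matching the projected target (281,206). I lower and release.

Call:
{"fn": "drive_tool", "kwargs": {
  "rows": [
    [[2,1,20,0,0,0,5],[2,1,40,0,0,0,5],[2,1,60,0,0,0,5],[2,1,75,0,0,0,5],[2,1,84,0,0,0,5],[2,1,88,0,0,0,5],[2,1,90,0,0,0,5],[2,1,90,0,0,0,5],[2,1,90,0,0,0,5],[2,1,90,0,0,0,5]]
  ]
}}

```text
time_s: 16.58
eef_pos: [0.5604, 0.2431, 0.0211]
tool_rot: [0.979, 0.202, 0.001, -0.0]
ft_force: [-0.1, -0.2, -0.8]
width: 0.148
grasp_force: 49.3
```

Call:
{"fn": "drive_tool", "kwargs": {
  "rows": [
    [[0,0,0,0,0,0,25],[0,0,0,0,0,0,35],[0,0,0,0,0,0,35],[0,0,-20,0,0,0,35],[0,0,-45,0,0,0,35],[0,0,-70,0,0,0,50],[0,0,-90,0,0,0,60],[0,0,-95,0,0,0,60],[0,0,-95,0,0,0,60],[0,0,-95,0,0,0,60]]
  ]
}}

```text
time_s: 17.42
eef_pos: [0.5597, 0.2428, 0.1149]
tool_rot: [0.979, 0.202, -0.0, -0.0]
ft_force: [0.5, -0.1, 0.4]
width: 0.702
grasp_force: 0.0
```

```bash
python3 -c "
from h import *
to(439.1,127.9,120,100)"
```

```text
shift [-156.3   57.7   -5.1] turn [-0.   0.  13.4] j6 84.0 t 17.4167
```

Call:
{"fn": "drive_tool", "kwargs": {
  "rows": [
    [[-20,8,0,0,0,0,60],[-50,18,0,0,0,0,60],[-80,30,-5,0,0,0,60],[-110,41,-5,0,0,0,60],[-135,50,-5,0,0,0,60],[-150,55,-5,0,0,0,60],[-156,58,-5,0,0,0,60],[-156,58,-5,0,0,0,60],[-156,58,-5,0,0,0,60],[-156,58,-5,0,0,0,60]]
  ]
}}

```text
time_s: 18.25
eef_pos: [0.4406, 0.1283, 0.12]
tool_rot: [0.979, 0.202, 0.0, -0.0]
ft_force: [1.3, 0.7, -0.3]
width: 0.703
grasp_force: 0.0
```

```bash
python3 -c "
from h import *
c=cap('wrist');g=cv2.cvtColor(c['image'],cv2.COLOR_RGB2GRAY)
p=proj(c,[.439,.128,.045])[0];print('exp',p)
n,l,st,ce=cv2.connectedComponentsWithStats(((g<45)).astype(np.uint8))
for s,q in zip(st[1:],ce[1:]):
  if s[4]>60 and np.hypot(*(q-p))<80: print(s,q,ray(c,q,.045)*1000)
w=None
q=min([q for s,q in zip(st[1:],ce[1:]) if s[4]>60],key=lambda q:np.hypot(*(q-p)))
P=ray(c,q,.045)[0]*1000
to(P[0],P[1],18,113.7);blob(c,(439,128),.01);save(c,'w9.png')"
```

```text
exp [279.20343333 225.28586291]
[266 211  27  26 536] [279.04477612 223.2761194 ] [[440.23148942 128.64510748  45.        ]]
shift [-1.00e-01 -4.00e-01  1.02e+02] turn [-0.  -0.  -0.3] j6 75.0 t 18.3
px [279. 210.] [ 244  172   71   75 3534] rect [439.8 128.9] [53.1 54.7] 70.8
```

View pics/w9.png

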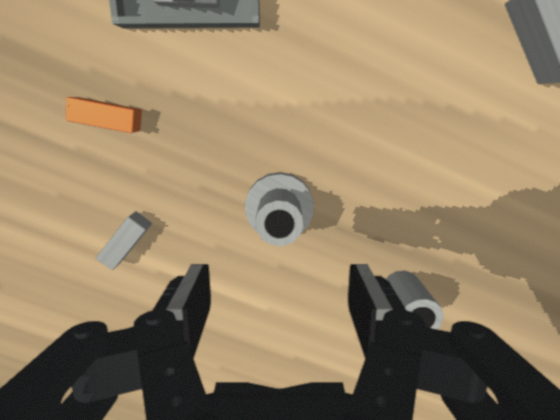

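The bushing (flange 278,205; bore 279,223) is centred between the fingers, and the sleeve (425,310) is clear of them. I grip the boss.

Call:
{"fn": "drive_tool", "kwargs": {
  "rows": [
    [[0,0,20,0,0,0,52],[0,0,45,0,0,0,52],[0,0,68,0,0,0,52],[0,0,85,0,0,0,52],[0,0,96,0,0,0,52],[0,0,102,0,0,0,52],[0,0,102,0,0,0,52],[0,0,102,0,0,0,52],[0,0,102,0,0,0,25],[0,0,102,0,0,0,25]]
  ]
}}

```text
time_s: 19.13
eef_pos: [0.4402, 0.128, 0.0191]
tool_rot: [0.979, 0.202, 0.001, -0.0]
ft_force: [-3.7, 3.2, 21.8]
width: 0.344
grasp_force: 48.0
```

Call:
{"fn": "drive_tool", "kwargs": {
  "rows": [
    [[0,0,0,0,0,0,25],[0,0,0,0,0,0,25],[0,0,0,0,0,0,25],[0,0,-5,0,0,0,25],[0,0,-20,0,0,0,25],[0,0,-45,0,0,0,25],[0,0,-70,0,0,0,25],[0,0,-95,0,0,0,25],[0,0,-95,0,0,0,25],[0,0,-95,0,0,0,25]]
  ]
}}

```text
time_s: 19.97
eef_pos: [0.44, 0.1278, 0.1144]
tool_rot: [0.979, 0.202, 0.001, 0.0]
ft_force: [-0.4, 0.7, -3.7]
width: 0.343
grasp_force: 50.2
```

```bash
python3 -c "
from h import *
to(631,274,115,113.7)"
```

```text
shift [233.3 -58.5  -0. ] turn [ 0.  -0.2 -0.4] j6 75.0 t 19.9667
```

Call:
{"fn": "drive_tool", "kwargs": {
  "rows": [
    [[15,-4,0,0,0,0,25],[40,-10,0,0,0,0,25],[70,-18,0,0,0,0,25],[100,-25,0,0,0,0,25],[130,-33,0,0,0,0,25],[160,-40,0,0,0,0,25],[190,-48,0,0,0,0,25],[213,-54,0,0,0,0,25],[228,-57,0,0,0,0,25],[234,-58,0,0,0,0,25]]
  ]
}}

```text
time_s: 20.8
eef_pos: [0.6322, 0.2748, 0.1106]
tool_rot: [0.979, 0.203, -0.001, 0.0]
ft_force: [0.2, 0.6, -4.7]
width: 0.34
grasp_force: 50.1
```

Call:
{"fn": "drive_tool", "kwargs": {
  "rows": [
    [[0,0,0,0,0,0,25],[0,0,0,0,0,0,25],[0,0,0,0,0,0,25],[0,0,15,0,0,0,25],[0,0,35,0,0,0,25],[0,0,55,0,0,0,25],[0,0,70,0,0,0,25],[0,0,80,0,0,0,25],[0,0,80,0,0,0,25],[0,0,80,0,0,0,25]]
  ]
}}

```text
time_s: 21.63
eef_pos: [0.6314, 0.2735, 0.0335]
tool_rot: [0.979, 0.202, -0.0, -0.0]
ft_force: [0.1, 0.1, -3.0]
width: 0.345
grasp_force: 50.0
```

```bash
python3 -c "
from h import *
to(631,274,23.5,113.7)"
```

```text
shift [-0.2 -0.6 10. ] turn [-0.   0.  -0.4] j6 85.0 t 21.6333
```

Call:
{"fn": "drive_tool", "kwargs": {
  "rows": [
    [[0,0,4,0,0,0,25],[0,0,8,0,0,0,25],[0,0,10,0,0,0,25],[0,0,10,0,0,0,25],[0,0,10,0,0,0,25],[0,0,10,0,0,0,40],[0,0,10,0,0,0,50],[0,0,10,0,0,0,50],[0,0,10,0,0,0,50],[0,0,10,0,0,0,50]]
  ]
}}

```text
time_s: 22.47
eef_pos: [0.6317, 0.2739, 0.0236]
tool_rot: [0.979, 0.202, 0.0, -0.0]
ft_force: [-0.6, -0.5, -0.5]
width: 0.587
grasp_force: 0.0
```

Call:
{"fn": "drive_tool", "kwargs": {
  "rows": [
    [[0,0,-10,0,0,0,50],[0,0,-30,0,0,0,50],[0,0,-55,0,0,0,50],[0,0,-80,0,0,0,50],[0,0,-95,0,0,0,50],[0,0,-100,0,0,0,50],[0,0,-100,0,0,0,50],[0,0,-100,0,0,0,50],[0,0,-100,0,0,0,50],[0,0,-100,0,0,0,50]]
  ]
}}

```text
time_s: 23.3
eef_pos: [0.6311, 0.2736, 0.122]
tool_rot: [0.979, 0.202, -0.001, 0.0]
ft_force: [-0.0, 0.2, -0.4]
width: 0.585
grasp_force: 0.0
```

```bash
python3 -c "
from h import *
to(367.6,225.8,120,71.5);
x,y=367.6,225.8; print(np.hypot(x,y))"
```

```text
shift [-260.9  -60.5    2.5] turn [ 0.   0.1 41.8] j6 85.0 t 23.3
431.41094098318837
```

Call:
{"fn": "drive_tool", "kwargs": {
  "rows": [
    [[-15,-4,0,0,0,3,50],[-40,-9,0,0,0,8,50],[-70,-16,0,0,0,14,50],[-100,-23,0,0,0,20,50],[-130,-30,0,0,0,26,50],[-160,-37,0,0,0,31,50],[-190,-44,0,0,0,36,50],[-220,-51,0,0,0,40,50],[-245,-57,2,0,0,42,50],[-261,-60,2,0,0,42,50]]
  ]
}}

```text
time_s: 24.13
eef_pos: [0.3653, 0.2248, 0.1207]
tool_rot: [0.987, -0.163, -0.001, 0.001]
ft_force: [1.3, 1.3, 0.8]
width: 0.581
grasp_force: 0.0
```

Call:
{"fn": "drive_tool", "kwargs": {
  "rows": [
    [[0,0,0,0,0,0,50],[0,0,0,0,0,0,50],[0,0,0,0,0,0,50],[0,0,0,0,0,0,50],[0,0,0,0,0,0,50],[0,0,0,0,0,0,50],[0,0,0,0,0,0,50],[0,0,0,0,0,0,50],[0,0,0,0,0,0,50],[0,0,0,0,0,0,50]]
  ]
}}

```text
time_s: 24.97
eef_pos: [0.3682, 0.2254, 0.1213]
tool_rot: [0.987, -0.162, 0.0, -0.0]
ft_force: [-0.3, 0.4, 0.3]
width: 0.591
grasp_force: 0.0
```

```bash
python3 -c "
from h import *
c=cap('wrist');save(c,'w10.png')
r=blob(c,(367,226),.016)
to(367.6,225.8,5,71.5); to(r[0][0],r[0][1],5,71.5)"
```

```text
px [280. 210.] [ 265  176   24   64 1466] rect [369.3 227.8] [16.9 48.2] 71.8
shift [-7.000e-01 -1.000e-01  1.163e+02] turn [-0.  -0.  -0.2] j6 131.0 t 25.0167
shift [  0.3  -2.5 116.3] turn [-0.  -0.  -0.2] j6 131.0 t 25.0167
```

View pics/w10.png

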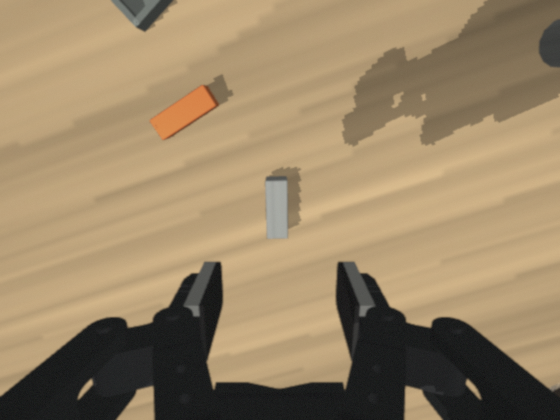

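The short grey bit (277,208) sits between the fingers, and the orange one (183,112) is clear. I grasp it.

Call:
{"fn": "drive_tool", "kwargs": {
  "rows": [
    [[0,-1,20,0,0,0,45],[0,-1,45,0,0,0,42],[0,-1,68,0,0,0,42],[0,-1,88,0,0,0,42],[0,-1,104,0,0,0,42],[0,-1,112,0,0,0,42],[0,-1,116,0,0,0,42],[0,-1,116,0,0,0,42],[0,-1,116,0,0,0,42],[0,-1,116,0,0,0,10]]
  ]
}}

```text
time_s: 25.85
eef_pos: [0.3688, 0.2266, 0.0061]
tool_rot: [0.987, -0.162, 0.001, -0.0]
ft_force: [-0.4, -0.8, 0.0]
width: 0.365
grasp_force: 0.0
```

Call:
{"fn": "drive_tool", "kwargs": {
  "rows": [
    [[0,0,0,0,0,0,10],[0,0,0,0,0,0,10],[0,0,0,0,0,0,10],[0,0,0,0,0,0,10],[0,0,-10,0,0,0,10],[0,0,-35,0,0,0,10],[0,0,-60,0,0,0,10],[0,0,-85,0,0,0,10],[0,0,-90,0,0,0,10],[0,0,-90,0,0,0,10]]
  ]
}}

```text
time_s: 26.68
eef_pos: [0.3691, 0.2267, 0.0969]
tool_rot: [0.987, -0.162, 0.002, -0.001]
ft_force: [0.7, 0.5, -1.0]
width: 0.169
grasp_force: 49.4
```

```bash
python3 -c "
from h import *
print(bot.observe()['width']);tub(-50,95)"
```

```text
0.16913562261561588
shift [369.8 410.7   1.9] turn [-0.3 -0.  86.9] j6 131.0 t 26.6833
```

Call:
{"fn": "drive_tool", "kwargs": {
  "rows": [
    [[10,8,0,0,0,-3,10],[28,22,0,0,0,-8,10],[50,40,0,0,0,-14,10],[74,59,0,0,0,-20,10],[98,78,0,0,0,-26,10],[122,97,0,0,0,-32,10],[146,116,0,0,0,-38,10],[168,134,0,0,0,-44,10],[188,150,0,0,0,-50,10],[202,161,0,0,0,-54,10]]
  ]
}}

```text
time_s: 27.52
eef_pos: [0.5091, 0.0072, 0.0938]
tool_rot: [0.952, 0.306, -0.0, -0.0]
ft_force: [-0.9, 0.2, -1.2]
width: 0.167
grasp_force: 49.4
```

```bash
python3 -c "
from h import *
tub(-52,95)"
```

```text
shift [-104.9  281.4   -1.3] turn [ -0.1   0.  -38.9] j6 48.0 t 27.5167
```

Call:
{"fn": "drive_tool", "kwargs": {
  "rows": [
    [[-5,14,0,0,0,-4,10],[-15,42,0,0,0,-8,10],[-27,74,0,0,0,-13,10],[-39,106,0,0,0,-18,10],[-51,138,0,0,0,-23,10],[-63,170,0,0,0,-28,10],[-75,202,0,0,0,-33,10],[-87,234,0,0,0,-37,10],[-98,262,0,0,0,-39,10],[-105,282,0,0,0,-39,10]]
  ]
}}

```text
time_s: 28.35
eef_pos: [0.5857, -0.2841, 0.0932]
tool_rot: [0.796, 0.605, -0.0, -0.001]
ft_force: [-0.1, 1.0, 0.3]
width: 0.17
grasp_force: 49.4
```

Call:
{"fn": "drive_tool", "kwargs": {
  "rows": [
    [[0,0,0,0,0,0,10],[0,0,0,0,0,0,10],[0,0,0,0,0,0,10],[0,0,0,0,0,0,10],[0,0,0,0,0,0,10],[0,0,0,0,0,0,10],[0,0,0,0,0,0,10],[0,0,0,0,0,0,10],[0,0,0,0,0,0,10],[0,0,0,0,0,0,10]]
  ]
}}

```text
time_s: 29.18
eef_pos: [0.5859, -0.2814, 0.0953]
tool_rot: [0.797, 0.604, 0.0, 0.0]
ft_force: [-0.5, -0.2, -1.4]
width: 0.173
grasp_force: 49.4
```

```bash
python3 -c "
from h import *
tub(-34,11)"
```

```text
shift [17.3  1.9 84.3] turn [ 0.  -0.  -0.1] j6 -16.0 t 29.1833
```

Call:
{"fn": "drive_tool", "kwargs": {
  "rows": [
    [[15,1,15,0,0,0,10],[16,1,35,0,0,0,10],[16,1,55,0,0,0,10],[16,1,70,0,0,0,10],[16,1,79,0,0,0,10],[16,1,83,0,0,0,10],[16,1,85,0,0,0,10],[16,1,85,0,0,0,10],[16,1,85,0,0,0,10],[16,1,85,0,0,0,10]]
  ]
}}

```text
time_s: 30.02
eef_pos: [0.5916, -0.2666, 0.0111]
tool_rot: [0.797, 0.604, 0.0, 0.001]
ft_force: [-0.2, 0.0, -0.2]
width: 0.168
grasp_force: 49.4
```

Call:
{"fn": "drive_tool", "kwargs": {
  "rows": [
    [[0,0,0,0,0,0,30],[0,0,0,0,0,0,35],[0,0,0,0,0,0,35],[0,0,-10,0,0,0,35],[0,0,-30,0,0,0,35],[-20,0,-35,0,0,0,15],[-45,0,-35,0,0,0,0],[-48,0,-35,0,0,0,0],[-48,0,-35,0,0,0,0],[-48,0,-35,0,0,0,0]]
  ]
}}

```text
time_s: 30.85
eef_pos: [0.5781, -0.3124, 0.0455]
tool_rot: [0.797, 0.604, 0.0, -0.0]
ft_force: [-1.3, 0.2, -1.0]
width: -0.002
grasp_force: 0.0
```

```bash
python3 -c "
from h import *
c=cap('wrist');save(c,'w11.png')
tub(-12,11)"
```

```text
shift [70.8  1.  34.4] turn [-0.  -0.  -0.1] j6 -18.0 t 30.9
```

View pics/w11.png

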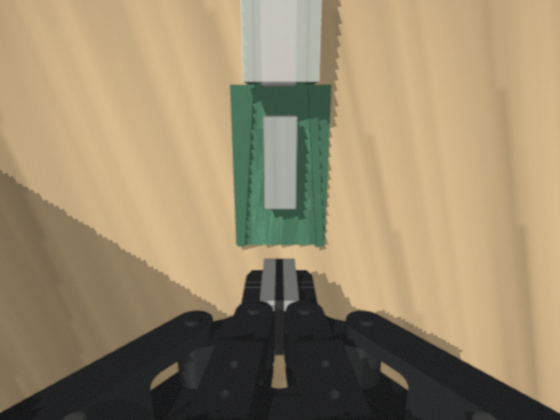

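The short bit lies straight in the lead-in (rows 115–208). I lower the closed fingers behind it and push.

Call:
{"fn": "drive_tool", "kwargs": {
  "rows": [
    [[0,1,12,0,0,0,0],[0,1,25,0,0,0,0],[0,1,34,0,0,0,0],[0,1,34,0,0,0,0],[5,1,34,0,0,0,0],[12,1,34,0,0,0,0],[19,1,34,0,0,0,0],[26,1,34,0,0,0,0],[33,1,34,0,0,0,0],[40,1,34,0,0,0,0]]
  ]
}}

```text
time_s: 31.73
eef_pos: [0.5904, -0.2736, 0.0117]
tool_rot: [0.797, 0.604, 0.0, 0.0]
ft_force: [-0.5, -1.6, 1.3]
width: 0.001
grasp_force: 1.0
```

Call:
{"fn": "drive_tool", "kwargs": {
  "rows": [
    [[6,0,0,0,0,0,0],[12,0,0,0,0,0,0],[18,0,0,0,0,0,0],[23,0,0,0,0,0,0],[27,0,0,0,0,0,0],[30,0,0,0,0,0,0],[31,0,0,0,0,0,0],[31,0,0,0,0,0,0],[31,0,0,0,0,0,0],[31,0,0,0,0,0,0]]
  ]
}}

```text
time_s: 32.57
eef_pos: [0.5982, -0.2443, 0.011]
tool_rot: [0.797, 0.604, -0.0, -0.0]
ft_force: [0.3, -0.2, 0.0]
width: 0.001
grasp_force: 0.0
```

Call:
{"fn": "drive_tool", "kwargs": {
  "rows": [
    [[-5,0,0,0,0,0,0],[-10,0,0,0,0,0,0],[-10,0,-20,0,0,0,0],[-10,0,-45,0,0,0,0],[-10,0,-70,0,0,0,0],[-10,0,-95,0,0,0,0],[-10,0,-100,0,0,0,0],[-10,0,-100,0,0,0,0],[-10,0,-100,0,0,0,0],[-10,0,-100,0,0,0,0]]
  ]
}}

```text
time_s: 33.4
eef_pos: [0.595, -0.2541, 0.1099]
tool_rot: [0.797, 0.604, -0.0, -0.001]
ft_force: [0.4, 0.2, 0.7]
width: -0.001
grasp_force: 0.0
```

```bash
python3 -c "
from h import *
c=cap('wrist');t=cap('top')
a=c['image'][:,120:440]; b=t['image'][90:300,100:470]
b=cv2.resize(b,(740,420)); a=a
cv2.imwrite('pics/end.png',cv2.resize(np.hstack([a,b]),(800,317))[:,:,::-1])"
```

```text
(no output)
```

View pics/end.png

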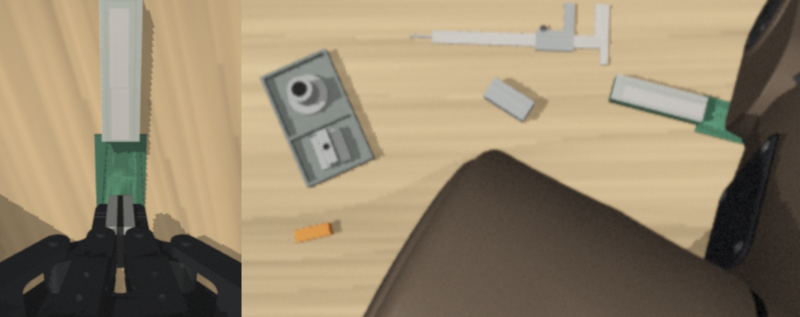

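Both bits are inside: joint near wrist row 86, nothing past the roof edge. The bushing and T-nut are in their compartments. I check the joint's depth by a ray before handing in.

```bash
python3 -c "
from h import *
c=cap('wrist'); g=cv2.cvtColor(c['image'],cv2.COLOR_RGB2GRAY).astype(int)
for s in np.arange(-6,70,2):
    q=MT+s*UT; p=proj(c,[[q[0]/1e3,q[1]/1e3,.020]])[0]
    if p[1]>=0: v,u=int(p[1]),int(p[0]); print(s,(u,v),c['image'][v,u-3:u+4].mean(0).round().tolist())"
```

```text
-6 (279, 193) [52.0, 79.0, 63.0]
-4 (279, 190) [52.0, 79.0, 63.0]
-2 (279, 187) [141.0, 147.0, 137.0]
0 (279, 184) [180.0, 178.0, 170.0]
2 (279, 181) [186.0, 183.0, 175.0]
4 (279, 178) [186.0, 183.0, 176.0]
6 (279, 175) [186.0, 182.0, 175.0]
8 (279, 172) [187.0, 182.0, 175.0]
10 (279, 169) [187.0, 183.0, 175.0]
12 (279, 166) [188.0, 183.0, 176.0]
14 (279, 163) [187.0, 183.0, 176.0]
16 (279, 160) [187.0, 182.0, 176.0]
18 (279, 157) [187.0, 183.0, 176.0]
20 (279, 154) [187.0, 183.0, 176.0]
22 (279, 151) [187.0, 183.0, 175.0]
24 (279, 148) [187.0, 183.0, 176.0]
26 (279, 145) [188.0, 183.0, 176.0]
28 (279, 142) [187.0, 183.0, 176.0]
30 (279, 139) [187.0, 183.0, 176.0]
32 (279, 136) [187.0, 183.0, 177.0]
34 (279, 133) [187.0, 184.0, 176.0]
36 (279, 129) [187.0, 183.0, 177.0]
38 (279, 126) [187.0, 184.0, 177.0]
40 (279, 123) [188.0, 183.0, 177.0]
42 (279, 120) [189.0, 183.0, 177.0]
44 (279, 117) [185.0, 181.0, 174.0]
46 (279, 113) [188.0, 184.0, 177.0]
48 (279, 110) [188.0, 184.0, 177.0]
50 (279, 107) [188.0, 184.0, 178.0]
52 (279, 103) [187.0, 184.0, 177.0]
54 (279, 100) [187.0, 184.0, 177.0]
56 (279, 97) [189.0, 184.0, 177.0]
58 (279, 93) [189.0, 184.0, 177.0]
60 (279, 90) [189.0, 184.0, 177.0]
62 (279, 87) [189.0, 185.0, 178.0]
64 (279, 83) [189.0, 185.0, 179.0]
66 (279, 80) [189.0, 185.0, 178.0]
68 (279, 76) [190.0, 185.0, 178.0]
```

```bash
python3 -c "
from h import *
print(bot.sign_off())"
```

```text
the job is handed in; nothing more can be done
None
```

The kit is packed and handed in after about 33 s of the 120 s; the sign-off gave no verdict. Both bits are in the tube (centres about 74 mm and 21.5 mm deep), and the last top view shows the bushing and T-nut in their compartments. I steered clear of the look-alikes and the caliper, but the arm hid the sleeve and plain block in that view.

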